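# Fetch the pigment jar from under the drying shelf with a reacher

## Robot

A 6-joint arm with a two-finger parallel gripper is mounted at the origin on the work surface. World frame = base frame: x ahead of the robot, y to its left, z up, the work surface at z = 0. Lengths are in m, angles in rad, forces in N, time in s.
With the tool pointing down it reaches from about 0.375 to 0.975 m from the base axis. Payload 3.8 kg.
Tool frame: the origin (TCP) lies where the fingers leave the gripper's body, on its centre line; the fingertips stand 73 mm ahead of it and the grasp point (between the pads) lies 54 mm ahead of it; z points along the fingers, y is the line along which they close (so a half turn about z gives the same grasp; the last joint's range is limited). The gripper opens to 85 mm and grips with 20 to 120 N. Pads are 22 mm wide; open, the fingers measure 114 mm over their backs; the gripper's body (76 mm by 85 mm) begins 54 mm behind the grasp point. The pads swing forward as they close: fully open they stand 13 mm farther back than shut.
Start: joints at [-1.351, 0.264, 1.604, -0, 1.274, -0.037], TCP at [0.171, -0.653, 0.304] pointing down, gripper open.
Joint ranges: [-2.63, 2.63], [-0.94, 2.18], [0.31, 2.57], [-1.31, 4.45], [0, 2.66], [-2.55, 2.55]. Speed limits (rad/s): [2.57, 2.57, 3.14, 3.14, 3.14, 3.14].

## Interface

Orientations are given as a rotation vector (axis times angle).
In Python, from workcell import read_state, viewer, bot gives the robot as it stands.
- The arm moves only by the tool jog_arm, never from a script. Its argument "increments" is a list that holds one entry, the list of rows, each a list of 7 numbers: the shift along the tool's x, y, z in units of 30 mm (1.0 is 30 mm), then the turn, a rotation vector about the tool's x, y, z in units of 6 degrees (1.0 is 6 degrees), then the opening, from -1 (shut) to 1 (fully open). A call has exactly 5 rows; each row shifts and turns the commanded pose from where the row before left it, along the tool's axes as they then stand; what a row does not reach is not made up. A row lasts 1/12 s, in which the tool goes at most 41.7 mm and 7.16 degrees, less where a joint would pass 70% of its speed; a pose out of reach is approached as far as the arm can. A call is refused whole if a number of a shift passes 1 or a number of a turn 1, either way. A call with a gripper value outside its range is refused whole. The fingers move at their own pace and stop on an object; "force" is the grip in N (left out, the last holds). Time passes only in rows, so rows that do not move let the fingers close, or fill a call up. It gives the time, the measured TCP pose, the force, the opening and the grip force at its end, in the units of the state.
- read_state(): the state, without advancing time (a new reading comes with each control period).
- viewer.read_camera(name): name is "side" or "top"; returns (picture, depth): 420x560x3 uint8, blue, green, red; 420x560 float32, m along the optical axis (not along the pixel's ray), 0 where there is no reading.
- viewer.camera_params(name): a dict with "fx", "fy", "cx", "cy" (pixels), "R" (3x3) and "t" (3): a world point X has camera coordinates R X + t. Camera axes: x right, y down, z forward; pixel columns grow to the right and rows downward; lengths in m; the calibration is good to about 2 mm. A picture is of the moment at which its call begins. camera_params takes no time and is no camera call.
- bot.finish_job(): hands the job in; it is judged then, once.
The state is a dict: "time": time; "q": joint angles; "joint_vel": joint speeds; "joint_torque": joint torques, N m; "tool_pos": TCP position; "tcp_rot": TCP orientation; "wrist_force": force on the tool from outside, world axes, zero at the start; "torque": the same for the moment, N m; "width": opening from 0.0 (shut) to 1.0 (fully open); "grip_force": force on a finger pad.
Only numpy, scipy, OpenCV 4.12 (cv2) and the standard library are available. Lean on these libraries where they do the work, as an engineer would, in place of code of your own. Each camera call takes 0.05 s, during which the arm holds its last target. There are 200 camera calls.

## Task

The blue pigment jar has been pushed under the low drying shelf. Take the reacher, slip its open jaws round the jar and squeeze the trigger just enough to hold the thin glass without crushing it, then draw the jar out held in the jaws and stand it in the middle of the round cork mat. Let the jar go, pull the reacher back clear of it and leave the reacher lying flat on the table; never touch the jar with the hand, tip it, or shove the other things.

Things in the scene. Friction and masses are not known exactly. Their poses are not given: they have to be found in the camera images.
- reacher: Reacher lying flat, 385 mm long (x -105 to +278), 0.29 kg, balanced near its grip. Origin on its underside midway between the outer faces of handle and trigger; +x along the shaft to the jaws, +y from orange handle to black trigger, z up. Handle bar and trigger bar: x -105 to +45 mm, 0 to 34 mm high. Jaws and their supports: 90 mm wide over all when open, x 198 to 278 mm, 5 to 31 mm high.
- reacher_grip (a point): Where the reacher is best taken, hand closing along its y: reacher x = 0, y = 0, 22 mm above its underside, midway between handle and trigger, which measure 62 mm over their flat outer faces (y = -31 and +31 mm) at rest. A light hold that leaves the trigger nearly out carries it with open jaws.
- trigger_face (a point): Outer face of the black trigger bar (reacher x = 0, y = +31 mm at rest, 22 mm high). Squeezed towards the handle it slides along -y, up to 28 mm; its rod and the +y jaw move with it as one piece, mm for mm. A return spring resists with 5 N at first, 0.06 N more per mm, and opens it again when let go.
- reacher_mouth (a point): Middle of the open jaws: reacher x = 246, y = 0, 18 mm high. Pads run from x = 218 to 274 mm. Red pad face (moving jaw) at y = +31 mm at rest. Grey pad face (fixed jaw) is screw-set anywhere from y = -31 to -19 mm, locked by friction, setting not reported: the squeeze at which both pads meet the 38 mm jar (12 to 24 mm of trigger) must be felt.
- red_pad: Red pad of the moving jaw, 56 x 6 x 26 mm, on a spring: once both pads touch the jar each further 1 mm of trigger adds about 2 N on the jar, and on the hand over the trigger's own 5 to 7 N; while only one pad pushes the jar along, the hand feels up to 4 N more, rising slower. Its origin is the reacher's origin, shifted with the trigger.
- jar: Blue jar of pigment with white lid, 38 mm wide (the lid 33 mm), 50 mm tall, thin glass, 0.06 to 0.13 kg, standing under the shelf. It breaks when the red pad presses it with more than 9 N; about 3 to 7 N holds it well. Origin at the centre of its underside, z up.
- rack: Low wire drying shelf, fixed to the table, 220 mm deep (its x), 400 mm wide (its y), origin on the table under its middle. Open front at x = -110 mm (its -x side), closed back panel at x = +110 mm; free height under the wires 73 mm, posts 14 mm thick at the corners, 100 mm tall; canvases on the back half up to 120 mm high. Its sides are open too.
- mat: Round cork mat, 110 mm across, 1 mm thick, flush with the table (things slide onto it without a step), in front of the shelf. Origin at its centre.
- amber_jar: brown glass jar, 38 mm wide, 50 mm tall, under the shelf beside the blue jar: leave alone. Origin at the centre of its underside.
- green_jar: green glass jar, 38 mm wide, 50 mm tall, under the shelf beside the blue jar: leave alone. Origin at the centre of its underside.
- tape: roll of blue tape lying flat, 96 mm across, 24 mm high: leave alone. Origin at the centre of its underside.
- tin: yellow-banded tin, 72 mm wide, 100 mm tall: leave alone. Origin at the centre of its underside.
- medium: closed bottle, 60 mm wide, 170 mm tall: leave alone. Origin at the centre of its underside.
- brush_pot: white pot with brushes, 72 mm wide, about 210 mm tall: leave alone. Origin at the centre of its underside.
- dish: white bowl, 90 mm wide, 30 mm tall: leave alone. Origin at the centre of its underside.

How it is judged:
On the way, in this order (a step that is already met when the one before it is completed fails the run):
1. The jar is clamped between the reacher's jaws (red pad pressing it with over 2 N) while still under the shelf (contact force between red_pad and jar above 2 N and x of jar in the frame of rack above -0.11 m), for 0.2 s.
2. The jar, still clamped in the jaws, is over the cork mat (its centre within 35 mm of the mat's) (contact force between red_pad and jar above 1 N and horizontal distance between jar and mat below 0.035 m), for 0.2 s.
At the end, for the whole second after the job is handed in: Blue jar upright (0.1 rad) on the table, centre within 35 mm of the cork mat's, at rest, not pressed by the reacher; the reacher lies flat on the table (0.12 rad, underside within 12 mm of it), at rest, the middle of its jaws over 50 mm from the jar's centre (horizontal distance between jar and mat below 0.035 m and height (world z) of jar below 0.006 m and angle between jar's own z axis and vertical below 0.1 rad and linear speed of each of jar, reacher below 0.02 m/s and contact force between reacher and jar below 0.2 N and horizontal distance between jar and reacher_mouth above 0.05 m and height (world z) of reacher below 0.012 m and angle between reacher's own z axis and vertical below 0.12 rad); the robot touches nothing.
It fails at once if the red pad presses the jar with more than 9 N (the glass breaks) (contact force between red_pad and jar above 9 N).
It fails at once if the jar is pressed against the shelf or its back with more than 8 N (contact force between jar and rack above 8 N).
It fails at once if the robot touches the jar itself (contact force between any of the fingers, the arm and jar above 0.3 N).
It fails at once if the jar tips by more than 0.35 rad (angle between jar's own z axis and vertical above 0.35 rad).
It fails at once if another thing on the table is moved more than 20 mm or tipped (distance of any of amber_jar, green_jar, tape, tin, medium, brush_pot, dish from where it was at the start of the episode above 0.02 m or angle between any of amber_jar, green_jar, tape, tin, medium, brush_pot, dish's own z axis and vertical above 0.4 rad).
It also fails if it takes over 67 s, if anything falls off the work surface, if the arm or the gripper's body presses on something with over 40 N, if the wrist force passes 120 N, or if a joint passes its speed limit or range.

## Working session

There is one attempt and no reset: what is moved stays moved. The work goes in short steps, Python scripts to look and compute and a tool call to move; the robot and the scene stay as the last step left them, time stands still between calls to the robot, and variables do not carry over. Pictures are saved under pics/ and viewed, at most 11 in all, crops included, and the job is handed in when it is done.

Besides the shell and the picture viewer there is one more tool, called after "Emit:" as name([rows], argument=value, ...), one row to a line, values as JSON. jog_arm: Moves the arm, as the interface text tells. Its arguments: {"type":"object","properties":{"increments":{"type":"array","items":{"type":"array","items":{"type":"array","items":{"type":"number"}}}},"force":{"type":"number"}},"required":["increments"]}

```bash
mkdir -p pics; cat > h.py <<'E'
import numpy as np, cv2
from workcell import read_state, viewer, bot
from scipy.spatial.transform import Rotation as Ro
def cam(n):
    p,d=viewer.read_camera(n); return p,d,viewer.camera_params(n)
def ray(c,u,v,z):
    R=np.array(c['R']);t=np.array(c['t']);C=-R.T@t
    d=R.T@np.array([(u-c['cx'])/c['fx'],(v-c['cy'])/c['fy'],1]);return C+d*(z-C[2])/d[2]
def cloud(d,c):
    v,u=np.indices(d.shape);P=np.stack([(u-c['cx'])/c['fx']*d,(v-c['cy'])/c['fy']*d,d],-1)
    return (P-np.array(c['t']))@np.array(c['R'])
E
python3 - <<'E'
from h import *
for n in('top','side'):
    p,d,c=cam(n); cv2.imwrite(f'pics/{n}0.png',p); np.savez(f'{n}0.npz',p=p,d=d)
    print(n,c)
print(read_state())
E
```

```text
top {'fx': 448.30849758186235, 'fy': 448.30849758186235, 'cx': 275.1624072202875, 'cy': 209.36337047423282, 'R': array([[-0.0065622 , -0.99996928, -0.0042869 ],
       [-0.99447154,  0.0069753 , -0.10477457],
       [ 0.10480125,  0.00357565, -0.99448676]]), 't': array([-0.08750467,  0.5859229 ,  1.08729532])}
side {'fx': 529.6707976745216, 'fy': 529.6707976745216, 'cx': 284.8064300424664, 'cy': 202.48151447770383, 'R': array([[ 0.95127633, -0.30814538,  0.01094367],
       [-0.22628119, -0.72178277, -0.65408444],
       [ 0.20945205,  0.6197387 , -0.75634237]]), 't': array([-0.58012508,  0.09345608,  1.32669434])}
{'time': 0.1, 'q': array([-1.35088839e+00,  2.64683523e-01,  1.60525856e+00, -1.62083669e-05,
        1.27371263e+00, -3.69204100e-02]), 'joint_vel': array([ 0.00180747, -0.0027136 , -0.00234717,  0.00073911,  0.00156362,
        0.00133307]), 'joint_torque': array([ 4.40615040e-04, -5.16707218e+01, -3.68590522e+01, -1.34789884e-04,
        6.27865884e-03, -2.00337632e-05]), 'tool_pos': array([ 0.17132579, -0.65235285,  0.30267113]), 'tcp_rot': array([-3.11368939e+00, -4.02061801e-01,  3.19967758e-04]), 'wrist_force': array([ 0.04768628,  0.68509252, -0.01516079]), 'torque': array([ 0.08807553,  0.01378647, -0.00226354]), 'grip_force': 0.0, 'width': 0.9983728136818721}
```

View pics/top0.png

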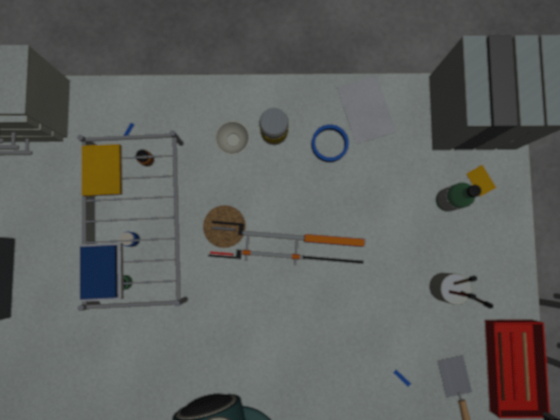

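View pics/side0.png

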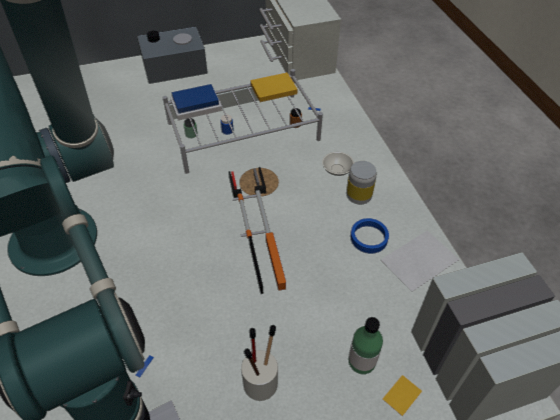

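The top view shows the reacher lying with its jaws towards +y (208–240, 225–255), its orange handle near (335,240) and its trigger near (335,260). The mat is at (224,226), and the blue jar is under the shelf near (131,239), with green near (127,282) and amber near (145,157). The side view agrees, with the blue jar near (227,125).

```bash
python3 - <<'E'
from h import *
T=np.load('top0.npz');S=np.load('side0.npz')
ct=viewer.camera_params('top');cs=viewer.camera_params('side')
Pt=cloud(T['d'],ct);Ps=cloud(S['d'],cs)
a=cv2.resize(T['p'][120:320,70:270],(560,560),interpolation=cv2.INTER_CUBIC)
cv2.imwrite('pics/c1.png',a)
b=cv2.resize(S['p'][70:220,150:340],(760,600),interpolation=cv2.INTER_CUBIC)
cv2.imwrite('pics/c2.png',b)
hsv=cv2.cvtColor(T['p'],cv2.COLOR_BGR2HSV)
def rep(name,m):
    q=Pt[m&(T['d']>0)]; print(name,len(q),'med',np.median(q,0).round(4),'lo',np.percentile(q,2,axis=0).round(4),'hi',np.percentile(q,98,axis=0).round(4)); return q
v,u=np.indices(T['d'].shape)
box=lambda u0,u1,v0,v1:(u>=u0)&(u<=u1)&(v>=v0)&(v<=v1)
H,Sa,V=hsv[...,0],hsv[...,1],hsv[...,2]
q=rep('orange',box(300,370,230,250)&(H<20)&(Sa>150))
print('handle axis',cv2.fitLine(q[:,:2].astype(np.float32),cv2.DIST_HUBER,0,.01,.01).ravel())
q=rep('trig',box(303,370,250,268)&(Pt[...,2]>.024))
print('trig axis',cv2.fitLine(q[:,:2].astype(np.float32),cv2.DIST_HUBER,0,.01,.01).ravel())
rep('redpad',box(205,240,245,260)&((H<8)|(H>172))&(Sa>120))
rep('greyjaw',box(205,245,216,238)&(Pt[...,2]>.012))
m=box(195,250,200,252)&(H<20)&(Sa>60)&(Pt[...,2]<.008)
cn=np.argwhere(m)[:,::-1].astype(np.int32); h=cv2.convexHull(cn.reshape(-1,1,2));e=cv2.minEnclosingCircle(h);print('mat',e,ray(ct,*e[0],0.001),e[1]*2)
rep('front bar',box(172,182,150,295)&(Pt[...,2]>.06))
for n,bb in dict(blue=(120,145,228,250),green=(118,138,272,292),amber=(135,158,146,168)).items():
    mm=box(*bb)&(Pt[...,2]>.04)&(Pt[...,2]<.06); rep(n,mm)
E
```

```text
orange 386 med [ 0.5079 -0.2362  0.0348] lo [ 0.497  -0.3049  0.0303] hi [ 0.519  -0.1671  0.0384]
handle axis [ 0.08923371  0.9960107   0.507905   -0.23602353]
trig 198 med [ 0.4612 -0.2329  0.0344] lo [ 0.4512 -0.3037  0.0304] hi [ 0.4691 -0.1615  0.0383]
trig axis [ 0.09142473  0.995812    0.46042427 -0.23222151]
redpad 39 med [0.4779 0.0429 0.0319] lo [0.4753 0.0199 0.0285] hi [0.4805 0.0676 0.0359]
greyjaw 218 med [0.542  0.0183 0.0289] lo [ 0.5245 -0.0148  0.016 ] hi [0.5573 0.0631 0.0349]
mat ((223.16941833496094, 229.27134704589844), 23.99074935913086) [0.53833264 0.04150474 0.001     ] 47.98149871826172
front bar 663 med [0.5466 0.1428 0.0827] lo [0.3875 0.133  0.0776] hi [0.7179 0.1541 0.0872]
blue 156 med [0.5157 0.268  0.0503] lo [0.4964 0.2536 0.0405] hi [0.5302 0.2849 0.0553]
green 30 med [0.4091 0.273  0.0441] lo [0.3962 0.2692 0.0402] hi [0.4209 0.2767 0.0533]
amber 143 med [0.7215 0.2374 0.0502] lo [0.7032 0.2223 0.0404] hi [0.7366 0.2533 0.0546]
```

View pics/c1.png

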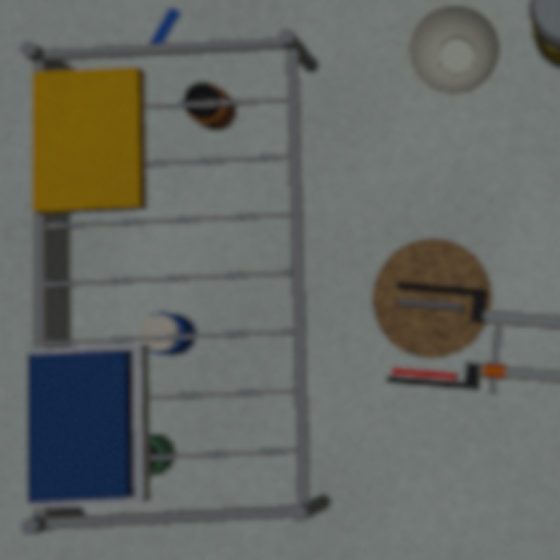

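View pics/c2.png

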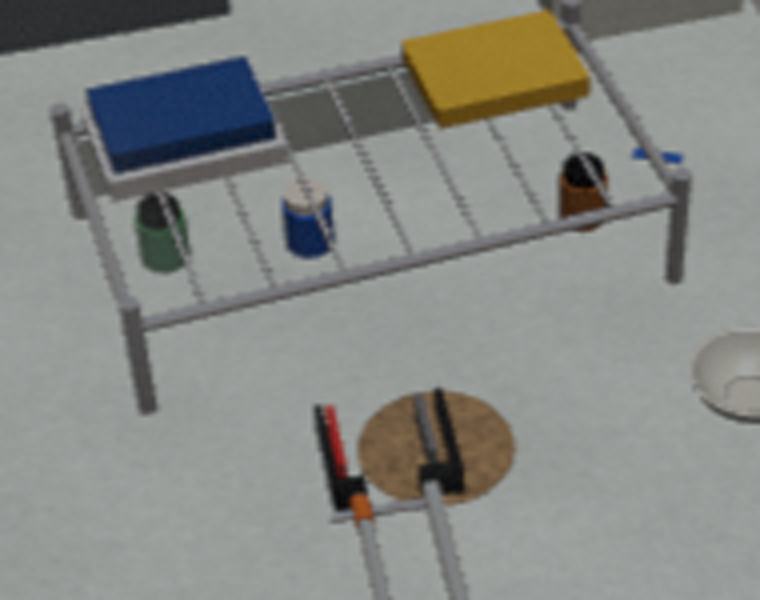

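The crop shows the lid centre near (126,239) in top and (226.5,119) in side. The grey pad lies about 50 mm from the red pad, and the mat centre is near (224.3,226.1).

```bash
cat >> h.py <<'E'
def plan(pos,yaw,s=None):
    """yaw: direction (deg) of tool y; prints needed shift in tool axes (units) and turn"""
    s=s or read_state();R=Ro.from_rotvec(s['tcp_rot']);M=R.as_matrix()
    y=np.array([np.cos(np.radians(yaw)),np.sin(np.radians(yaw)),0]);z=np.array([0,0,-1.]);G=np.c_[np.cross(y,z),y,z]
    d=np.array(pos)-s['tool_pos']
    print('t %.2f'%s['time'],'pos',s['tool_pos'].round(4),'w %.3f g %.2f'%(s['width'],s['grip_force']),'F',s['wrist_force'].round(1),'q',s['q'].round(2))
    print('toolframe shift units',(M.T@d/.03).round(3),'in target frame',(G.T@d/.03).round(3),'turn units',(np.degrees((R.inv()*Ro.from_matrix(G)).as_rotvec())/6).round(3))
E
python3 - <<'E'
from h import *
ct=viewer.camera_params('top');cs=viewer.camera_params('side')
print('lid top',ray(ct,126.1,238.9,.05),'side',ray(cs,226.5,118.75,.05))
print('side bottom front edge',ray(cs,*(np.array([309,255])/4+[150,70]),0))
print('mat',ray(ct,224.3,226.1,.001),'side',ray(cs,*(np.array([437,444])/4+[150,70]),.001))
k=lambda x,y,z:ray(ct,x/2.8+70,y/2.8+120,z)
print('front rail',k(293,60,.083),k(301,490,.083))
print('back rail',k(40,60,.083))
print('grey pad',k(400,300,.031),k(464,307,.031),'red',k(392,370,.031),k(458,377,.031))
print('green lid',k(155,440,.05),'amber',k(206,98,.05))
g=(.4869,-.2042,.20)
plan(g,174.8);plan(g,174.8-180)
E
```

```text
lid top [0.5134516  0.27212739 0.05      ] side [0.51441203 0.26471248 0.05      ]
side bottom front edge [0.51076492 0.25557592 0.        ]
mat [0.54641093 0.03866436 0.001     ] side [0.54816824 0.03903478 0.001     ]
front rail [0.74659604 0.15019441 0.083     ] [0.38064527 0.13732502 0.083     ]
back rail [0.74827671 0.36898586 0.083     ]
grey pad [0.54195442 0.06355934 0.031     ] [0.53535275 0.00675049 0.031     ] red [0.48018022 0.07012377 0.031     ] [0.47365452 0.01187541 0.031     ]
green lid [0.42121485 0.27131159 0.05      ] amber [0.72139733 0.23454795 0.05      ]
t 0.10 pos [ 0.1713 -0.6524  0.3027] w 0.998 g 0.00 F [ 0.   0.7 -0. ] q [-1.35  0.26  1.61 -0.    1.27 -0.04]
toolframe shift units [ 13.969 -11.769   3.447] in target frame [-15.83   -9.122   3.422] turn units [-1.4000e-02  1.8000e-02  1.8319e+01]
t 0.10 pos [ 0.1713 -0.6524  0.3027] w 0.998 g 0.00 F [ 0.   0.7 -0. ] q [-1.35  0.26  1.61 -0.    1.27 -0.04]
toolframe shift units [ 13.969 -11.769   3.447] in target frame [15.83   9.122  3.422] turn units [ -0.017  -0.013 -11.681]
```

Emit:
jog_arm([
  [[0.93, -0.785, -0.2, 0, 0, 0, 1], [0.93, -0.785, -0.2, 0, 0, 0, 1], [0.93, -0.785, -0.2, 0, 0, 0, 1], [0.93, -0.785, -0.2, 0, 0, 0, 1], [0.93, -0.785, -0.2, 0, 0, 0, 1]],
], force=20)

```text
time: 0.52
tool_pos: [0.2769, -0.5019, 0.3334]
tcp_rot: [-3.115, -0.401, 0.0]
wrist_force: [0.9, 0.3, 0.4]
width: 1.002
grip_force: 0.0
```

Emit:
jog_arm([
  [[0.93, -0.785, 0, 0, 0, 0, 1], [0.93, -0.785, 0, 0, 0, 0, 1], [0.93, -0.785, 0, 0, 0, 0, 1], [0.93, -0.785, 0, 0, 0, 0, 1], [0.93, -0.785, 0, 0, 0, 0, 1]],
])

```text
time: 0.93
tool_pos: [0.3819, -0.3524, 0.3335]
tcp_rot: [-3.115, -0.402, 0.0]
wrist_force: [-0.0, -0.8, 0.4]
width: 0.997
grip_force: 0.0
```

Emit:
jog_arm([
  [[0.93, -0.785, 0, 0, 0, 0, 1], [0.93, -0.785, 0, 0, 0, 0, 1], [0.93, -0.785, 0, 0, 0, 0, 1], [0.93, -0.785, 0, 0, 0, 0, 1], [0.93, -0.785, 0, 0, 0, 0, 1]],
])

```text
time: 1.35
tool_pos: [0.4869, -0.2031, 0.3335]
tcp_rot: [-3.116, -0.402, 0.001]
wrist_force: [0.7, -1.1, 0.1]
width: 0.996
grip_force: 0.0
```

Emit:
jog_arm([
  [[0, 0, 0.35, 0, 0, -0.98, 1], [0, 0, 0.35, 0, 0, -0.98, 1], [0, 0, 0.35, 0, 0, -0.98, 1], [0, 0, 0.35, 0, 0, -0.98, 1], [0, 0, 0.35, 0, 0, -0.98, 1]],
])

```text
time: 1.77
tool_pos: [0.4863, -0.2044, 0.2804]
tcp_rot: [-2.908, -1.188, 0.001]
wrist_force: [-0.3, 0.7, 0.7]
width: 1.001
grip_force: 0.0
```

Emit:
jog_arm([
  [[0, 0, 0.35, 0, 0, -0.98, 1], [0, 0, 0.35, 0, 0, -0.98, 1], [0, 0, 0.35, 0, 0, -0.98, 1], [0, 0, 0.35, 0, 0, -0.98, 1], [0, 0, 0.35, 0, 0, -0.98, 1]],
])

```text
time: 2.18
tool_pos: [0.4861, -0.2047, 0.2279]
tcp_rot: [-2.511, -1.886, 0.001]
wrist_force: [-0.3, 0.4, -0.4]
width: 1.001
grip_force: 0.0
```

Emit:
jog_arm([
  [[0, 0, 0.35, 0, 0, -0.98, 1], [0, 0, 0.35, 0, 0, -0.9, 1], [0, 0, 0, 0, 0, 0, 1], [0, 0, 0, 0, 0, 0, 1], [0, 0, 0, 0, 0, 0, 1]],
])

```text
time: 2.6
tool_pos: [0.4866, -0.205, 0.2082]
tcp_rot: [2.322, 2.115, 0.0]
wrist_force: [-0.1, -0.5, 0.5]
width: 0.999
grip_force: 0.0
```

```bash
python3 -c "
from h import *
plan((.4869,-.2042,.076),-5.2)"
```

```text
t 2.60 pos [ 0.4866 -0.205   0.2082] w 0.999 g 0.00 F [-0.1 -0.5  0.5] q [-0.45  0.07  2.02  0.    1.06 -0.35]
toolframe shift units [0.026 0.007 4.406] in target frame [0.026 0.007 4.406] turn units [ 0.001  0.    -0.023]
```

Emit:
jog_arm([
  [[0, 0, 0.9, 0, 0, 0, 1], [0, 0, 0.9, 0, 0, 0, 1], [0, 0, 0.9, 0, 0, 0, 1], [0, 0, 0.9, 0, 0, 0, 1], [0, 0, 0.5, 0, 0, 0, 1]],
])

```text
time: 3.02
tool_pos: [0.4857, -0.2045, 0.083]
tcp_rot: [-2.321, -2.115, 0.001]
wrist_force: [-0.9, 0.6, -0.7]
width: 0.999
grip_force: 0.0
```

Emit:
jog_arm([
  [[0, 0, 0.3, 0, 0, 0, 0.7], [0, 0, 0, 0, 0, 0, 0.6], [0, 0, 0, 0, 0, 0, 0.5], [0, 0, 0, 0, 0, 0, 0.5], [0, 0, 0, 0, 0, 0, 0.5]],
])

```text
time: 3.43
tool_pos: [0.4876, -0.2055, 0.0776]
tcp_rot: [2.318, 2.116, 0.002]
wrist_force: [-0.5, -0.1, 0.3]
width: 0.752
grip_force: 0.0
```

Emit:
jog_arm([
  [[0, 0, 0, 0, 0, 0, 0.48], [0, 0, 0, 0, 0, 0, 0.46], [0, 0, 0, 0, 0, 0, 0.44], [0, 0, 0, 0, 0, 0, 0.42], [0, 0, 0, 0, 0, 0, 0.42]],
])

```text
time: 3.85
tool_pos: [0.4879, -0.2055, 0.0775]
tcp_rot: [2.318, 2.116, 0.002]
wrist_force: [0.5, 0.1, 6.5]
width: 0.712
grip_force: 7.9
```

Emit:
jog_arm([
  [[0, 0, -0.1, 0, 0, 0, 0.4], [0, 0, -0.1, 0, 0, 0, 0.4], [0, 0, -0.1, 0, 0, 0, 0.4], [0, 0, 0, 0, 0, 0, 0.4], [0, 0, 0, 0, 0, 0, 0.4]],
])

```text
time: 4.27
tool_pos: [0.4861, -0.2047, 0.0846]
tcp_rot: [-2.32, -2.118, 0.0]
wrist_force: [0.3, -0.3, -3.5]
width: 0.705
grip_force: 5.1
```

```bash
python3 - <<'E'
from h import *
plan((.4869,-.2042,.084),-5.2)
T0=np.load('top0.npz')
for n in('top','side'):
    p,d,c=cam(n); np.savez(f'{n}1.npz',p=p,d=d)
    P=cloud(d,c);hsv=cv2.cvtColor(p,cv2.COLOR_BGR2HSV);H,S=hsv[...,0],hsv[...,1]
    m=((H<8)|(H>172))&(S>120)&(abs(P[...,0]-.478)<.03)&(abs(P[...,1]-.043)<.06)&(P[...,2]>.015)
    print(n,'red',m.sum(),np.median(P[m],0).round(4))
    cv2.imwrite(f'pics/{n}1.png',cv2.resize(p[130:300,170:370] if n=='side' else p[200:300,180:330],None,fx=3.2,fy=3.2,interpolation=2))
E
```

```text
t 4.27 pos [ 0.4861 -0.2047  0.0846] w 0.705 g 5.11 F [ 0.3 -0.3 -3.5] q [-0.45  0.23  2.1  -0.    0.81 -0.35]
toolframe shift units [0.02  0.026 0.02 ] in target frame [0.02  0.026 0.02 ] turn units [-0.007 -0.002 -0.001]
top red 38 [0.4742 0.0434 0.039 ]
side red 46 [0.4722 0.0358 0.0373]
```

View pics/side1.png

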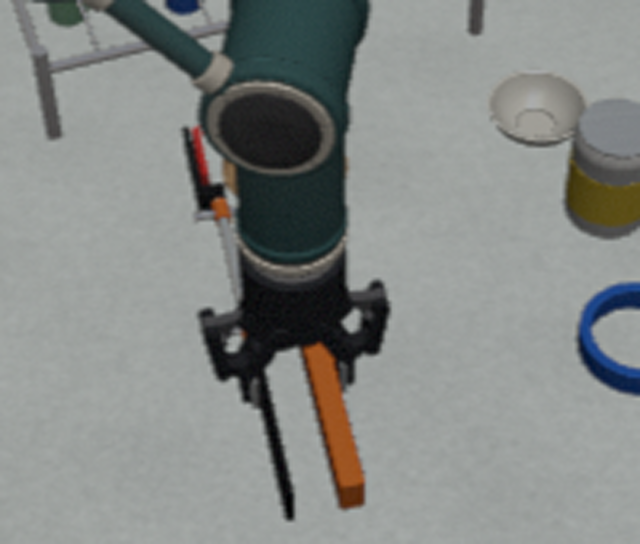

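The side crop shows the reacher held level in the fingers; the wrist reads 3.5 N of weight and the red pad is 7 mm higher. Next I align it with the jar and advance to just short of it.

Emit:
jog_arm([
  [[0.3, -0.08, 0.02, 0, 0, 0, 0.4], [0.5, -0.08, 0.02, 0, 0, 0, 0.4], [0.6, -0.08, 0.02, 0, 0, 0, 0.4], [0.6, -0.08, 0.02, 0, 0, 0, 0.4], [0.6, -0.07, 0.02, 0, 0, 0, 0.4]],
])

```text
time: 4.78
tool_pos: [0.4812, -0.1249, 0.0815]
tcp_rot: [-2.32, -2.117, 0.0]
wrist_force: [0.5, -0.6, -2.0]
width: 0.705
grip_force: 5.1
```

Emit:
jog_arm([
  [[0.6, 0, 0, 0, 0, 0, 0.4], [0.6, 0, 0, 0, 0, 0, 0.4], [0.6, 0, 0, 0, 0, 0, 0.4], [0.5, 0, 0, 0, 0, 0, 0.4], [0.27, 0, 0, 0, 0, 0, 0.4]],
])

```text
time: 5.2
tool_pos: [0.4883, -0.0474, 0.0816]
tcp_rot: [-2.318, -2.119, 0.0]
wrist_force: [-0.0, -0.4, -3.2]
width: 0.699
grip_force: 5.1
```

```bash
python3 - <<'E'
from h import *
plan((.4948,.0207,.082),-5.2)
p,d,c=cam('top');np.savez('top2.npz',p=p,d=d)
a=cv2.resize(p[190:300,90:240],None,fx=5,fy=5,interpolation=2);cv2.imwrite('pics/t2.png',a)
E
```

```text
t 5.20 pos [ 0.4883 -0.0474  0.0816] w 0.699 g 5.10 F [-0.  -0.4 -3.2] q [-0.15  0.17  2.18  0.    0.79 -0.06]
toolframe shift units [ 2.281  0.013 -0.013] in target frame [ 2.281  0.01  -0.014] turn units [-0.01  -0.005  0.01 ]
```

View pics/t2.png

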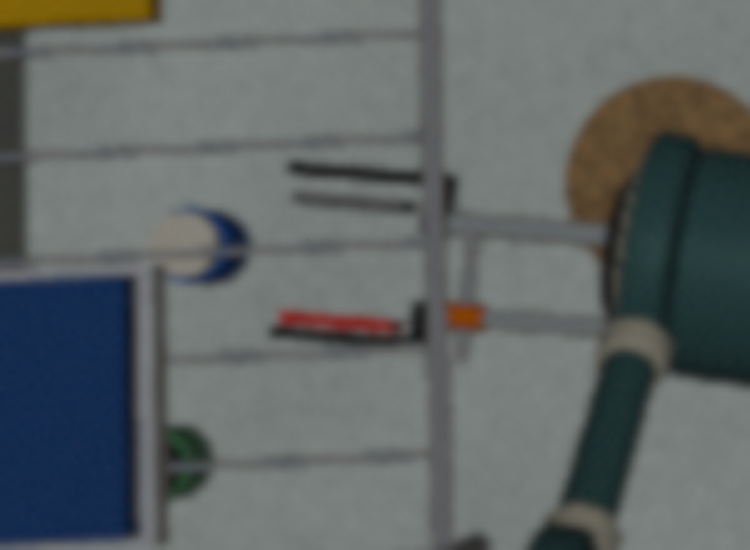

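The crop shows the grey pad from (292,198) to (412,208), the red pad from (280,318) to (400,328), and the lid at (185,244). I'll work these out in reacher axes.

```bash
python3 - <<'E'
from h import *
c=viewer.camera_params('top');s=read_state()
k=lambda x,y,z:ray(c,x/5+90,y/5+190,z)
a=np.radians(84.8);u=np.array([np.cos(a),np.sin(a)]);n=np.array([-u[1],u[0]]);H=s['tool_pos'][:2]
for nm,x,y,z in [('gt',292,198,.036),('gb',412,208,.036),('rt',280,318,.036),('rb',400,328,.036),('lid',185,244,.05),('bottom front of body',248,243,.03),('green',178,460,.05)]:
    q=k(x,y,z)[:2];print(nm,q.round(4),'u,n',((q-H)@u).round(4),((q-H)@n).round(4))
q=np.array([.5144,.2647]);print('side lid',((q-H)@u).round(4),((q-H)@n).round(4))
E
```

```text
gt [0.5366 0.2223] u,n 0.2725 -0.0236
gb [0.5313 0.1628] u,n 0.2128 -0.0237
rt [0.4776 0.2268] u,n 0.2717 0.0356
rb [0.4723 0.1677] u,n 0.2123 0.0355
lid [0.5137 0.2699] u,n 0.3179 0.0036
bottom front of body [0.5148 0.2453] u,n 0.2935 0.0002
green [0.4096 0.2704] u,n 0.3089 0.1073
side lid 0.3127 0.0024
```

Emit:
jog_arm([
  [[0.2, 0.04, 0, 0, 0, 0, 0.4], [0.25, 0.04, 0, 0, 0, 0, 0.4], [0.25, 0, 0, 0, 0, 0, 0.4], [0.25, 0, 0, 0, 0, 0, 0.4], [0.25, 0, 0, 0, 0, 0, 0.4]],
])

```text
time: 5.67
tool_pos: [0.4947, -0.0134, 0.0819]
tcp_rot: [-2.321, -2.117, 0.0]
wrist_force: [-0.6, -0.5, -3.2]
width: 0.706
grip_force: 5.1
```

Emit:
jog_arm([
  [[0.25, 0, 0, 0, 0, 0, 0.4], [0.25, 0, 0, 0, 0, 0, 0.4], [0.25, 0, 0, 0, 0, 0, 0.4], [0.25, 0, 0, 0, 0, 0, 0.4], [0, 0, 0, 0, 0, 0, 0.4]],
])

```text
time: 6.08
tool_pos: [0.4974, 0.0174, 0.0819]
tcp_rot: [-2.319, -2.119, -0.001]
wrist_force: [0.3, -0.1, -2.7]
width: 0.702
grip_force: 5.1
```

```bash
python3 - <<'E'
from h import *
plan((.4948,.0207,.082),-5.2)
p,d,c=cam('top');np.savez('top3.npz',p=p,d=d)
a=cv2.resize(p[190:300,90:240],None,fx=5,fy=5,interpolation=2);cv2.imwrite('pics/t3.png',a)
E
```

```text
t 6.08 pos [0.4974 0.0174 0.0819] w 0.702 g 5.10 F [ 0.3 -0.1 -2.7] q [-0.02  0.19  2.16  0.    0.79  0.07]
toolframe shift units [ 0.101 -0.097 -0.003] in target frame [ 0.101 -0.097 -0.003] turn units [ 0.001 -0.004  0.009]
```

View pics/t3.png

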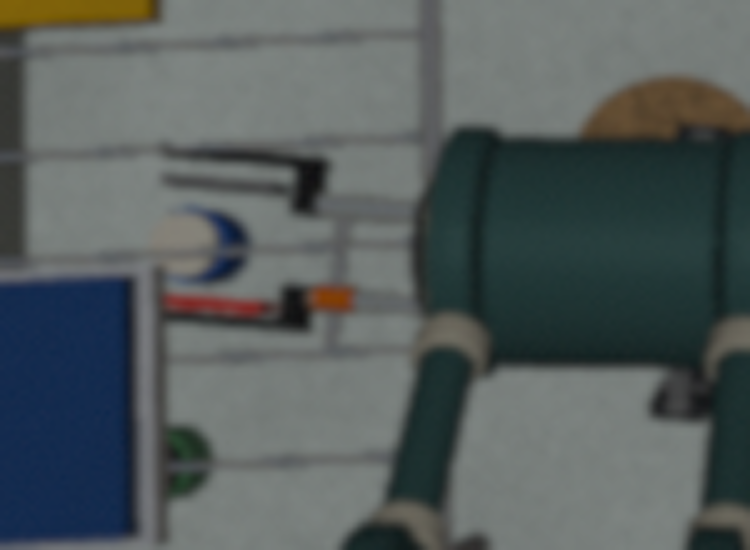

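The jar sits unmoved and centred between the pads, with the grey pad at (230,183), the red pad at (215,305) and the jar at (200,244). I'll squeeze by position, watching the grip force.

Emit:
jog_arm([
  [[0, 0, 0, 0, 0, 0, 0.35], [0, 0, 0, 0, 0, 0, 0.3], [0, 0, 0, 0, 0, 0, 0.26], [0, 0, 0, 0, 0, 0, 0.22], [0, 0, 0, 0, 0, 0, 0.2]],
])

```text
time: 6.55
tool_pos: [0.4973, 0.0159, 0.0819]
tcp_rot: [2.321, 2.118, -0.0]
wrist_force: [0.5, -0.0, -2.0]
width: 0.604
grip_force: 5.6
```

Emit:
jog_arm([
  [[0, 0, 0, 0, 0, 0, 0.18], [0, 0, 0, 0, 0, 0, 0.17], [0, 0, 0, 0, 0, 0, 0.16], [0, 0, 0, 0, 0, 0, 0.15], [0, 0, 0, 0, 0, 0, 0.15]],
])

```text
time: 6.97
tool_pos: [0.4973, 0.0161, 0.0819]
tcp_rot: [-2.32, -2.118, 0.0]
wrist_force: [0.9, 0.1, -2.4]
width: 0.576
grip_force: 5.7
```

Emit:
jog_arm([
  [[0, 0, 0, 0, 0, 0, 0.14], [0, 0, 0, 0, 0, 0, 0.13], [0, 0, 0, 0, 0, 0, 0.12], [0, 0, 0, 0, 0, 0, 0.11], [0, 0, 0, 0, 0, 0, 0.11]],
])

```text
time: 7.38
tool_pos: [0.4972, 0.0162, 0.0818]
tcp_rot: [-2.32, -2.118, 0.0]
wrist_force: [-0.4, -0.1, -2.8]
width: 0.557
grip_force: 6.0
```

Emit:
jog_arm([
  [[0, 0, 0, 0, 0, 0, 0.1], [0, 0, 0, 0, 0, 0, 0.09], [0, 0, 0, 0, 0, 0, 0.08], [0, 0, 0, 0, 0, 0, 0.08], [0, 0, 0, 0, 0, 0, 0.08]],
])

```text
time: 7.8
tool_pos: [0.4972, 0.0161, 0.0819]
tcp_rot: [-2.32, -2.118, 0.0]
wrist_force: [-0.3, -1.1, -3.4]
width: 0.542
grip_force: 6.2
```

Emit:
jog_arm([
  [[0, 0, 0, 0, 0, 0, 0.07], [0, 0, 0, 0, 0, 0, 0.06], [0, 0, 0, 0, 0, 0, 0.06], [0, 0, 0, 0, 0, 0, 0.06], [0, 0, 0, 0, 0, 0, 0.06]],
])

```text
time: 8.22
tool_pos: [0.4973, 0.0161, 0.0819]
tcp_rot: [2.32, 2.118, 0.0]
wrist_force: [-0.2, 0.1, -2.9]
width: 0.53
grip_force: 6.2
```

Emit:
jog_arm([
  [[0, 0, 0, 0, 0, 0, 0.05], [0, 0, 0, 0, 0, 0, 0.04], [0, 0, 0, 0, 0, 0, 0.04], [0, 0, 0, 0, 0, 0, 0.04], [0, 0, 0, 0, 0, 0, 0.04]],
])

```text
time: 8.63
tool_pos: [0.4973, 0.0161, 0.0819]
tcp_rot: [2.32, 2.118, 0.0]
wrist_force: [-0.6, -0.0, -2.8]
width: 0.525
grip_force: 6.3
```

Emit:
jog_arm([
  [[0, 0, 0, 0, 0, 0, 0.03], [0, 0, 0, 0, 0, 0, 0.02], [0, 0, 0, 0, 0, 0, 0.02], [0, 0, 0, 0, 0, 0, 0.02], [0, 0, 0, 0, 0, 0, 0.02]],
])

```text
time: 9.05
tool_pos: [0.4973, 0.0161, 0.0819]
tcp_rot: [2.32, 2.118, 0.0]
wrist_force: [-0.8, 0.4, -3.5]
width: 0.513
grip_force: 7.7
```

Emit:
jog_arm([
  [[0, 0, 0, 0, 0, 0, 0.01], [0, 0, 0, 0, 0, 0, 0.0], [0, 0, 0, 0, 0, 0, 0.0], [0, 0, 0, 0, 0, 0, 0.0], [0, 0, 0, 0, 0, 0, 0.0]],
])

```text
time: 9.47
tool_pos: [0.4974, 0.0161, 0.0819]
tcp_rot: [2.32, 2.118, 0.0]
wrist_force: [-0.0, -0.1, -2.2]
width: 0.501
grip_force: 9.5
```

Both pads are in contact (slope about 2 N/mm, now about 3.3 N on the jar). A little more squeeze, then I draw it out.

Emit:
jog_arm([
  [[0, 0, 0, 0, 0, 0, -0.01], [0, 0, 0, 0, 0, 0, -0.015], [0, 0, 0, 0, 0, 0, -0.015], [0, 0, 0, 0, 0, 0, -0.015], [0, 0, 0, 0, 0, 0, -0.015]],
])

```text
time: 9.88
tool_pos: [0.4974, 0.0161, 0.0819]
tcp_rot: [2.32, 2.118, 0.0]
wrist_force: [0.2, -0.2, -2.4]
width: 0.496
grip_force: 10.9
```

```bash
python3 - <<'E'
from h import *
p,d,c=cam('top')
s=read_state();a=np.radians(84.8);u=np.array([np.cos(a),np.sin(a)])
cv2.imwrite('pics/t4.png',cv2.resize(p[190:300,90:240],None,fx=5,fy=5,interpolation=2))
j=s['tool_pos'][:2]+.2495*u
print('jar from hand',j)
m=np.array([.5473,.0388]);t=s['tool_pos'].copy();t[:2]+=m-j
plan(t,-5.2)
E
```

```text
jar from hand [0.5199789  0.26460221]
t 9.93 pos [0.4974 0.0161 0.0819] w 0.495 g 10.88 F [-0.1  0.1 -1.9] q [-0.02  0.19  2.16  0.    0.79  0.07]
toolframe shift units [-7.413  1.591 -0.   ] in target frame [-7.413  1.589  0.   ] turn units [ 0.001 -0.    -0.002]
```

View pics/t4.png

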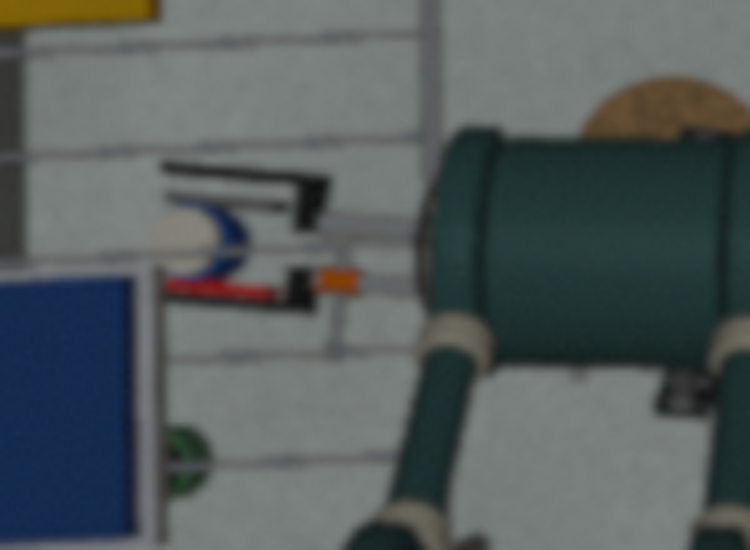

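The crop shows the jar (200,242) gripped between both pads. Now I draw it out.

Emit:
jog_arm([
  [[-0.1, 0, 0, 0, 0, 0, -0.015], [-0.2, 0, 0, 0, 0, 0, -0.015], [-0.3, 0, 0, 0, 0, 0, -0.015], [-0.35, 0, 0, 0, 0, 0, -0.015], [-0.35, 0.05, 0, 0, 0, 0, -0.015]],
])

```text
time: 10.35
tool_pos: [0.4948, -0.0239, 0.0818]
tcp_rot: [-2.32, -2.118, 0.001]
wrist_force: [0.4, 0.8, -2.4]
width: 0.494
grip_force: 10.9
```

Emit:
jog_arm([
  [[-0.4, 0.1, 0, 0, 0, 0, -0.015], [-0.4, 0.14, 0, 0, 0, 0, -0.015], [-0.4, 0.14, 0, 0, 0, 0, -0.015], [-0.4, 0.14, 0, 0, 0, 0, -0.015], [-0.4, 0.14, 0, 0, 0, 0, -0.015]],
])

```text
time: 10.77
tool_pos: [0.51, -0.086, 0.0819]
tcp_rot: [2.32, 2.118, 0.0]
wrist_force: [-0.4, 0.9, -2.9]
width: 0.494
grip_force: 10.9
```

Emit:
jog_arm([
  [[-0.4, 0.14, 0, 0, 0, 0, -0.015], [-0.4, 0.14, 0, 0, 0, 0, -0.015], [-0.4, 0.14, 0, 0, 0, 0, -0.015], [-0.4, 0.14, 0, 0, 0, 0, -0.015], [-0.4, 0.14, 0, 0, 0, 0, -0.015]],
])

```text
time: 11.18
tool_pos: [0.5253, -0.1473, 0.0818]
tcp_rot: [-2.32, -2.118, 0.0]
wrist_force: [0.5, 1.5, -3.2]
width: 0.494
grip_force: 10.9
```

Emit:
jog_arm([
  [[-0.4, 0.14, 0, 0, 0, 0, -0.015], [-0.4, 0.14, 0, 0, 0, 0, -0.015], [-0.4, 0.1, 0, 0, 0, 0, -0.015], [-0.3, 0.05, 0, 0, 0, 0, -0.015], [-0.2, 0, 0, 0, 0, 0, -0.015]],
])

```text
time: 11.6
tool_pos: [0.5337, -0.1994, 0.082]
tcp_rot: [2.32, 2.117, 0.0]
wrist_force: [-0.1, 1.0, -2.3]
width: 0.495
grip_force: 10.9
```

```bash
python3 - <<'E'
from h import *
p,d,c=cam('top');P=cloud(d,c)
plan((.5305,-.2110,.0819),-5.2)
cv2.imwrite('pics/t5.png',cv2.resize(p[180:300,150:310],None,fx=5,fy=5,interpolation=2))
m=(P[...,2]>.043)&(P[...,2]<.058)&(abs(P[...,0]-.547)<.05)&(abs(P[...,1]-.039)<.06)
print('lid',m.sum(),P[m].mean(0),np.ptp(P[m],0))
E
```

```text
t 11.65 pos [ 0.5334 -0.2     0.082 ] w 0.497 g 10.90 F [-0.2 -1.9 -2.6] q [-0.4   0.3   2.01 -0.    0.83 -0.31]
toolframe shift units [-0.374 -0.063  0.004] in target frame [-0.374 -0.064  0.004] turn units [ 0.006  0.008 -0.01 ]
lid 150 [0.55146352 0.05460369 0.05015964] [0.03451853 0.03362097 0.01450588]
```

View pics/t5.png

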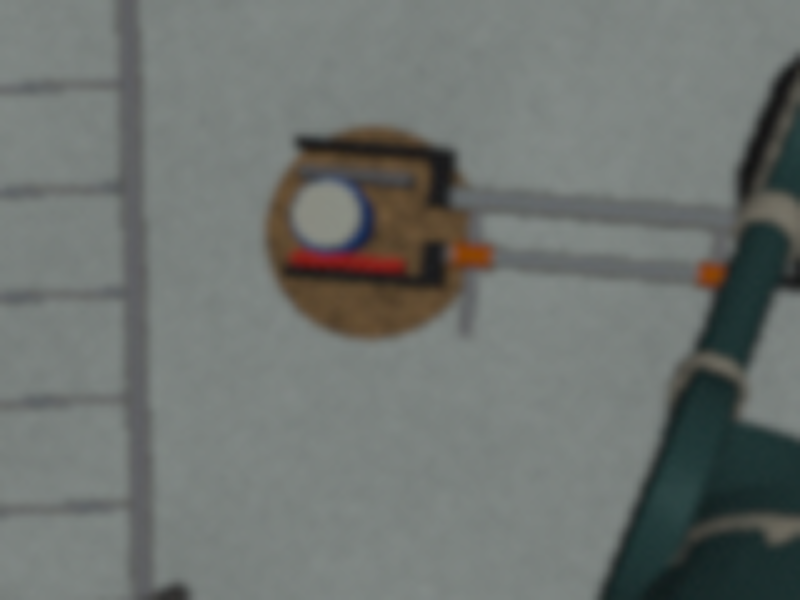

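The jar is upright in the jaws at (330,213), about 16 mm short of the mat centre (370,232). I'll shift it the rest of the way, then open gently.

Emit:
jog_arm([
  [[-0.15, -0.03, 0, 0, 0, 0, -0.015], [-0.2, -0.05, 0, 0, 0, 0, -0.015], [-0.15, -0.04, 0, 0, 0, 0, -0.015], [0, 0, 0, 0, 0, 0, -0.015], [0, 0, 0, 0, 0, 0, -0.015]],
])

```text
time: 12.07
tool_pos: [0.528, -0.2128, 0.0819]
tcp_rot: [2.32, 2.118, -0.001]
wrist_force: [-0.4, -1.2, -1.4]
width: 0.495
grip_force: 10.8
```

Emit:
jog_arm([
  [[0, 0, 0, 0, 0, 0, 0.0], [0, 0, 0, 0, 0, 0, 0.03], [0, 0, 0, 0, 0, 0, 0.06], [0, 0, 0, 0, 0, 0, 0.1], [0, 0, 0, 0, 0, 0, 0.15]],
])

```text
time: 12.48
tool_pos: [0.5284, -0.2124, 0.0819]
tcp_rot: [2.32, 2.118, 0.0]
wrist_force: [-0.9, 0.7, -2.9]
width: 0.576
grip_force: 5.8
```

Emit:
jog_arm([
  [[0, 0, 0, 0, 0, 0, 0.22], [0, 0, 0, 0, 0, 0, 0.29], [0, 0, 0, 0, 0, 0, 0.35], [0, 0, 0, 0, 0, 0, 0.4], [0, 0, 0, 0, 0, 0, 0.4]],
])

```text
time: 12.9
tool_pos: [0.5283, -0.2126, 0.0819]
tcp_rot: [-2.32, -2.118, -0.0]
wrist_force: [0.8, -0.4, -3.0]
width: 0.7
grip_force: 5.1
```

```bash
python3 - <<'E'
from h import *
p,d,c=cam('top');P=cloud(d,c);s=read_state()
plan((.5247,-.2153,.0819),-5.2)
cv2.imwrite('pics/t6.png',cv2.resize(p[180:300,150:310],None,fx=5,fy=5,interpolation=2))
m=(P[...,2]>.043)&(P[...,2]<.058)&(abs(P[...,0]-.547)<.05)&(abs(P[...,1]-.039)<.06)
j=P[m].mean(0);print('lid',m.sum(),j,np.ptp(P[m],0))
a=np.radians(84.8);u=np.array([np.cos(a),np.sin(a)]);n=np.array([-u[1],u[0]]);q=j[:2]-s['tool_pos'][:2];print('u,n',q@u,q@n)
E
```

```text
t 12.95 pos [ 0.5283 -0.2126  0.0819] w 0.701 g 5.11 F [-0.3  0.8 -2.9] q [-0.43  0.3   2.01  0.    0.83 -0.34]
toolframe shift units [-0.099 -0.111 -0.001] in target frame [-0.099 -0.111 -0.001] turn units [ 0.    -0.    -0.002]
lid 153 [0.54618811 0.041615   0.05054511] [0.03250105 0.03386566 0.01352469]
u,n 0.2548281689874898 0.005203508895393121
```

View pics/t6.png

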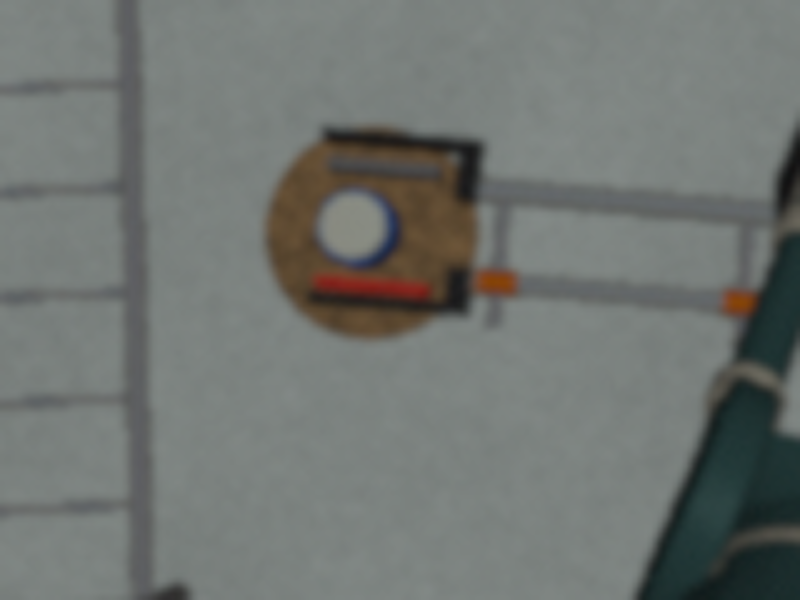

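The jar stands free at (357,228), near the mat centre, with clearance to both pads. I'll back the reacher off and set it down.

Emit:
jog_arm([
  [[-0.1, 0, 0, 0, 0, 0, 0.4], [-0.25, 0, 0, 0, 0, 0, 0.4], [-0.3, 0, 0, 0, 0, 0, 0.4], [-0.35, 0, 0, 0, 0, 0, 0.4], [-0.35, 0, 0, 0, 0, 0, 0.4]],
])

```text
time: 13.37
tool_pos: [0.5245, -0.2543, 0.082]
tcp_rot: [2.32, 2.118, -0.0]
wrist_force: [0.5, 0.6, -3.1]
width: 0.698
grip_force: 5.1
```

Emit:
jog_arm([
  [[-0.35, 0, 0, 0, 0, 0, 0.4], [-0.35, 0, 0, 0, 0, 0, 0.4], [-0.35, 0, 0, 0, 0, 0, 0.4], [-0.3, 0, 0, 0, 0, 0, 0.4], [-0.15, 0, 0, 0, 0, 0, 0.4]],
])

```text
time: 13.78
tool_pos: [0.5205, -0.2995, 0.082]
tcp_rot: [2.321, 2.117, -0.0]
wrist_force: [1.0, 0.3, -2.8]
width: 0.696
grip_force: 5.1
```

Emit:
jog_arm([
  [[0, 0, 0.04, 0, 0, 0, 0.4], [0, 0, 0.04, 0, 0, 0, 0.4], [0, 0, 0.03, 0, 0, 0, 0.4], [0, 0, 0.02, 0, 0, 0, 0.4], [0, 0, 0, 0, 0, 0, 0.4]],
])

```text
time: 14.2
tool_pos: [0.5205, -0.2973, 0.078]
tcp_rot: [-2.319, -2.119, 0.0]
wrist_force: [-0.2, 0.7, -2.3]
width: 0.699
grip_force: 5.0
```

Emit:
jog_arm([
  [[0, 0, 0.02, 0, 0, 0, 0.4], [0, 0, 0.02, 0, 0, 0, 0.4], [0, 0, 0.01, 0, 0, 0, 0.4], [0, 0, 0, 0, 0, 0, 0.4], [0, 0, 0, 0, 0, 0, 0.4]],
])

```text
time: 14.62
tool_pos: [0.5205, -0.2974, 0.0775]
tcp_rot: [-2.319, -2.118, 0.0]
wrist_force: [-3.3, 1.7, 6.1]
width: 0.701
grip_force: 4.3
```

Touching the table; open and lift away.

Emit:
jog_arm([
  [[0, 0, 0, 0, 0, 0, 0.45], [0, 0, 0, 0, 0, 0, 0.55], [0, 0, 0, 0, 0, 0, 0.7], [0, 0, 0, 0, 0, 0, 0.9], [0, 0, 0, 0, 0, 0, 1]],
])

```text
time: 15.03
tool_pos: [0.5208, -0.2979, 0.0765]
tcp_rot: [2.32, 2.118, 0.0]
wrist_force: [-0.1, -0.0, -0.0]
width: 1.0
grip_force: 0.0
```

Emit:
jog_arm([
  [[0, 0, 0, 0, 0, 0, 1], [0, 0, -0.2, 0, 0, 0, 1], [0, 0, -0.4, 0, 0, 0, 1], [0, 0, -0.7, 0, 0, 0, 1], [0, 0, -0.8, 0, 0, 0, 1]],
])

```text
time: 15.45
tool_pos: [0.5197, -0.2973, 0.1397]
tcp_rot: [-2.318, -2.117, 0.001]
wrist_force: [0.1, -0.4, 0.0]
width: 1.002
grip_force: 0.0
```

Emit:
jog_arm([
  [[0, 0, -0.8, 0, 0, 0, 1], [0, 0, -0.8, 0, 0, 0, 1], [0, 0, -0.3, 0, 0, 0, 1], [0, 0, 0, 0, 0, 0, 1], [0, 0, 0, 0, 0, 0, 1]],
])

```text
time: 15.87
tool_pos: [0.5207, -0.2979, 0.1972]
tcp_rot: [2.319, 2.117, 0.001]
wrist_force: [-0.8, 0.3, -0.4]
width: 0.999
grip_force: 0.0
```

```bash
python3 - <<'E'
from h import *
p,d,c=cam('top');P=cloud(d,c);hsv=cv2.cvtColor(p,cv2.COLOR_BGR2HSV)
print(read_state()['tool_pos'],read_state()['wrist_force'])
m=(P[...,2]>.043)&(P[...,2]<.058)&(abs(P[...,0]-.547)<.05)&(abs(P[...,1]-.039)<.06)
print('lid',m.sum(),P[m].mean(0))
m=((hsv[...,0]<8)|(hsv[...,0]>172))&(hsv[...,1]>120)&(abs(P[...,0]-.5)<.06)&(abs(P[...,1]+.04)<.08)&(P[...,2]>.012)
print('red pad',m.sum(),np.median(P[m],0))
p,d,c=cam('side');cv2.imwrite('pics/s7.png',p)
E
```

```text
[ 0.51994163 -0.29742363  0.19568585] [ 0.21158716 -0.20250112 -0.40515801]
lid 149 [0.5465411  0.04207255 0.05062203]
red pad 59 [ 0.5068319  -0.05849722  0.03321229]
```

View pics/s7.png

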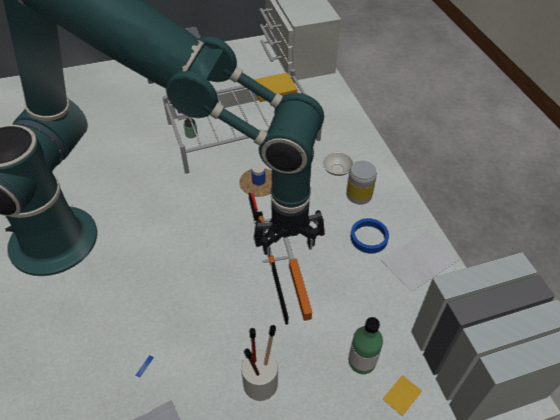

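The picture shows the jar upright on the mat at (258,177). The reacher lies flat behind it with its red pad at 33 mm, and the hand is clear.

```bash
python3 -c "
from h import *
print(bot.finish_job())"
```

```text
the job is handed in; nothing more can be done
None
```

The job is handed in: the blue jar stands upright about 4 mm from the cork mat's centre by the last camera measurement, and the reacher lies flat with its jaws about 100 mm clear; the judge's result was not reported back.

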